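# Shut the press fixture and hold its sprung arm down on the part

### The arm

A 6-joint arm with a two-finger parallel gripper is mounted at the origin on a cart in front of the work surface, level with it; the furniture and walls round the work are solid. World frame = base frame: x ahead of the robot, y to its left, z up, the work surface at z = 0. Lengths are in m, angles in rad, forces in N, time in s.
With the tool pointing down it reaches from about 0.35 to 0.85 m from the base axis. Payload 8.1 kg.
Tool frame: the origin (TCP) lies at the very end of the fingers, on their centre line; the grasp point (between the pads) lies robot.grip_point_offset behind it (robot.grip_point_offset is the distance from the TCP to the grasp point, in m); z points along the fingers, y is the line along which they close (so a half turn about z gives the same grasp; the last joint's range is limited). The gripper opens to 93 mm and grips with 3 to 60 N. Pads are 15 mm wide; open, the fingers measure 128 mm over their backs; the gripper's body (75 mm by 188 mm) begins 65 mm behind the grasp point.
Start: joints at [-0.085, 0.13, 1.488, -0, 1.523, -0.085], TCP at [0.6, 0, 0.183] pointing down, gripper open.
Joint ranges: [-2.96, 2.96], [-0.89, 2.26], [0.02, 2.5], [-1.34, 4.48], [0, 2.73], [-2.66, 2.66]. Speed limits (rad/s): [2.39, 2.39, 2.79, 3.14, 3.14, 3.14].

### API

Orientations are given as a rotation vector (axis times angle).
In Python, from plant import robot, eyes gives the robot as it stands. The module is installed in compiled form; this text tells all that it offers.
- The arm moves only by the tool apply_moves, never from a script. Its argument "steps" is one flat list of numbers, 7 for each row, row after row: the shift along the tool's x, y, z in units of 30 mm (1.0 is 30 mm), then the turn, a rotation vector about the tool's x, y, z in units of 6 degrees (1.0 is 6 degrees), then the opening in per cent of the stroke, from 0 (shut) to 100 (fully open). In form: [dx, dy, dz, ax, ay, az, fingers, dx, dy, dz, ax, ay, az, fingers, ...]. A call has 1 to 12 rows; each row shifts and turns the commanded pose from where the row before left it, along the tool's axes as they then stand; what a row does not reach is not made up. A row lasts 1/12 s, in which the tool goes at most 41.7 mm and 7.16 degrees, less where a joint would pass 70% of its speed; a pose out of reach is approached as far as the arm can. A call is refused whole if a number of a shift passes 1 or a number of a turn 1, either way. A call with a gripper value outside its range is refused whole. The fingers move at their own pace and stop on an object; "grip_force" is the grip in N (left out, the last holds). Time passes only in rows, so rows that do not move let the fingers close. It gives the time, the measured TCP pose, the force, the opening and the grip force at its end, in the units of the state.
- robot.read_state(): the state, without advancing time (a new reading comes with each control period).
- eyes.read_camera(name): name is "scene" or "side" or "wrist"; returns the picture (480x640x3 uint8, red, green, blue); there is no depth.
- eyes.calibration(name): a dict with "K" (3x3 intrinsics, pixels), "R" (3x3) and "t" (3): a world point X has camera coordinates R X + t. Camera axes: x right, y down, z forward; pixel columns grow to the right and rows downward; lengths in m; the calibration is good to about 2 mm. A picture is of the moment at which its call begins: read the wrist's pose just before it. calibration takes no time and is no camera call; for the wrist camera it gives the pose at the moment of the call.
- robot.close_job(): hands the job in; it is judged then, once.
Trained networks look in the newest picture that a camera, given by its name, has taken for a name from the list of things; names that differ only in an ending like _2 or _b are one class to them, and where a whole thing is asked for, a point or a joint stands for the part that bears it (a point fixed in the world has none). Each returns a list of dicts, best first, with "conf" (0 to 1); they miss things now and then, are a little off and sometimes report something else, mostly with a low value. They report only what shows in the picture. A call takes as long as a camera call.
- eyes.search_frame(camera, thing): "rect" ([left, top, width, height] in pixels, round what is visible of it).
- eyes.place_of(camera, thing): "xy" ([column, row] in pixels: a listed point, or the origin of a listed thing).
The state is a dict: "t": time; "q": joint angles; "dq": joint speeds; "joint_torque": joint torques, N m; "tool_pos": TCP position; "orientation": TCP orientation; "force": force on the tool from outside, world axes, zero at the start; "wrist_torque": the same for the moment, N m; "opening": finger opening in m; "gripper_force": force on a finger pad.
Only numpy, scipy, OpenCV 4.12 (cv2) and the standard library are available. Lean on these libraries where they do the work, as an engineer would, in place of code of your own. Each camera call takes 0.05 s, during which the arm holds its last target. There are 200 camera calls.

### The job

Push the open shield door at the front of the small press fixture shut until it seats on its catch. Then push the sprung tensioner arm inside it, by its upright post, back past the ratchet click and all the way to its stop, so that it presses on the capacitor, and finish while your gripper is still holding it there: do not let go. Leave the door shut and the other things on the bench where they are.

Things in the scene. Friction and masses are not known exactly. Their poses are not given: they have to be found in the camera images.
- fixture: open-topped press fixture, 150 (x) x 170 (y) mm, fixed to the bench: aluminium base plate 12 mm thick, grey walls 5 mm thick on the back (+x) and both sides, up to 57 mm high, door on the front (-x). Origin: centre of its underside, on the bench top; x points from the front to the back wall, y to the left, z up. A grey box capacitor (30 x 57 mm, its top about 60 mm above the bench) stands fixed at its back left
- shield_door (a joint): hinge angle of the aluminium front door in rad: 0 = shut and seated, grows as the door swings out to the front. Upright hinge at the right (-y) end. Turns easily; at about 0.1 rad it meets a sprung catch that needs about 5 N at the free edge to pass, and is drawn in to 0 once past about 0.04 rad. It stays where it is left
- door_hinge (a point): point on the door's upright hinge axis, 37 mm above the bench, at fixture x = -75 mm, y = -70 mm; carried by the door: its y axis runs along the door from the hinge to the free edge, its -x axis points out of the door's outer face (the face to push)
- door_edge (a point): point on the door's outer face, 115 mm from the hinge, 10 mm from the free edge, 37 mm above the bench. The door is a 6 mm thick panel, from 14 to 60 mm above the bench
- tensioner (a joint): angle of the sprung tensioner arm in rad: 0 = at rest, sprung towards the front; grows as the post is pushed to the back (clockwise seen from above); 0.66 = hard stop, pressing on the capacitor. The ratchet pawl clicks over its tooth at about 0.42 (it adds some 2 N just before) and from there keeps the arm from returning below about 0.45; let go, the arm drops back to that tooth. The spring asks about 3 N at the post at rest, 10 N at the stop
- tensioner_pivot (a point): point on the arm's upright pivot axis, 30 mm above the bench, at fixture x = -5 mm, y = -50 mm
- post_top (a point): centre of the top of the arm's upright black grip post, 14 mm in diameter, 115 mm above the bench, 95 mm from the pivot axis; the post stands free above the walls and the door, from 60 to 115 mm above the bench. At rest it is at fixture x = -44 mm, y = +37 mm, at the stop at x = +18 mm, y = +42 mm
- resistor_a: bystander: silvery finned power resistor, 58 x 140 x 46 mm; origin at the centre of its underside
- solder_spool: bystander: solder reel, 54 mm across, 40 mm high; origin at the centre of its underside
- clip_red: bystander: alligator clip, 12 x 152 x 21 mm; origin at the centre of its underside
- screwdriver_ins: bystander: screwdriver, 18 x 135 x 18 mm, lying; origin at the centre of its underside
- bnc_adapter: bystander: coaxial adapter, 14 x 39 x 14 mm, lying near the fixture's front left corner; origin at the centre of its underside
- grabber_orange: bystander: grabber clip, 23 x 71 x 10 mm, lying near the fixture's front left corner; origin at the centre of its underside
- black_tape: bystander: roll of tape, 66 mm across, 18 mm high, on the small drawer cabinet; origin at the centre of its underside
- thermocouple_reel: bystander: flat reel, 56 mm across, 24 mm high, on the small drawer cabinet; origin at the centre of its underside

How it is judged:
By the outcome, as a careful person would: the job done as asked, in the order asked, and still so for the second after the job is handed in, while the arm keeps its last pose, push and grip.
It also fails if it takes over 48 s, if anything falls off the work surface, if the arm or the gripper's body presses on something with over 40 N, if the wrist force passes 120 N, or if a joint passes its speed limit or range.

## Working session

There is one attempt and no reset: what is moved stays moved. The work goes in short steps, Python scripts to look and compute and a tool call to move; the robot and the scene stay as the last step left them, time stands still between calls to the robot, and variables do not carry over. Pictures are saved under pics/ and viewed, at most 12 in all, crops included, and the job is handed in when it is done.

Besides the shell and the picture viewer there is one more tool, called after ">>>" as name(argument=value, ...), one argument or row to a line, values as JSON. apply_moves: Moves the arm, as the interface text tells. Its arguments: {"type":"object","properties":{"steps":{"type":"array"},"grip_force":{"type":"number"}},"required":["steps"]}

```bash
mkdir -p pics; cat > h.py <<'E'
from plant import robot, eyes
import numpy as np, cv2
def snap(c,n):
    im=eyes.read_camera(c); cv2.imwrite('pics/'+n,im[:,:,::-1]); return im
def ray(c,px):
    k=eyes.calibration(c); K,R,t=[np.array(k[a]) for a in 'KRt']
    d=R.T@np.linalg.inv(K)@np.array([px[0],px[1],1.]); return -R.T@t.ravel(), d
def atz(c,px,z):
    o,d=ray(c,px); return o+d*(z-o[2])/d[2]
E
python3 - <<'E'
from h import *
print(robot.read_state(), robot.grip_point_offset)
Z={'post_top':.115,'door_hinge':.037,'door_edge':.037,'tensioner_pivot':.03,'fixture':0,'bnc_adapter':0,'grabber_orange':0,'resistor_a':0,'solder_spool':0,'screwdriver_ins':0,'clip_red':0}
for c in ('scene','side'):
    snap(c,c+'0.png')
    for n,z in Z.items():
        for r in eyes.place_of(c,n)[:2]: print(c,n,np.round(r['xy']),round(r['conf'],2),atz(c,r['xy'],z).round(3))
print(robot.read_state()['t'])
E
```

```text
{'t': 0.0, 'q': array([-8.53991668e-02,  1.31155797e-01,  1.48928030e+00,  2.19000603e-05,
        1.52301246e+00, -8.54067612e-02]), 'dq': array([ 0.00090182,  0.00084079, -0.00041531, -0.00058108, -0.00014111,
        0.00210867]), 'joint_torque': array([-1.61290725e-03, -5.59853125e+01, -4.91755986e+01,  7.67333270e-02,
        3.59135563e-02, -2.97389461e-04]), 'tool_pos': array([5.99357752e-01, 8.68921363e-05, 1.81990167e-01]), 'orientation': array([-2.22042014e+00, -2.22043464e+00,  1.85092721e-03]), 'force': array([0.22161867, 0.73016436, 0.16152403]), 'wrist_torque': array([ 0.02953759, -0.04449221,  0.0390809 ]), 'gripper_force': 0.0, 'opening': 0.09320845992207476} 0.0188
scene post_top [326. 241.] 0.72 [ 0.512 -0.082  0.115]
scene door_hinge [358. 307.] 0.91 [ 0.465 -0.198  0.037]
scene door_hinge [321. 204.] 0.62 [0.779 0.155 0.037]
scene door_edge [297. 294.] 0.92 [ 0.426 -0.083  0.037]
scene tensioner_pivot [375. 288.] 0.89 [ 0.549 -0.178  0.03 ]
scene tensioner_pivot [218. 286.] 0.64 [0.353 0.059 0.03 ]
scene fixture [354. 289.] 0.95 [ 0.558 -0.121  0.   ]
scene fixtur
[... 355 characters left out ...]
359. 372.] 0.85 [ 0.359 -0.281  0.   ]
scene clip_red [281. 330.] 0.92 [ 0.359 -0.105  0.   ]
scene clip_red [218. 286.] 0.63 [0.383 0.097 0.   ]
side post_top [331. 216.] 0.84 [ 0.512 -0.09   0.115]
side door_hinge [352. 230.] 0.85 [ 0.472 -0.21   0.037]
side door_edge [373. 251.] 0.64 [ 0.424 -0.096  0.037]
side tensioner_pivot [315. 239.] 0.59 [ 0.553 -0.169  0.03 ]
side fixture [310. 254.] 0.7 [ 0.563 -0.153  0.   ]
side fixture [375. 249.] 0.47 [ 0.417 -0.19   0.   ]
side resistor_a [399. 314.] 0.7 [0.378 0.089 0.   ]
side screwdriver_ins [400. 233.] 0.6 [ 0.356 -0.292  0.   ]
side clip_red [352. 232.] 0.72 [ 0.472 -0.288  0.   ]
side clip_red [409. 264.] 0.66 [ 0.347 -0.115  0.   ]
1.2
```

View pics/scene0.png

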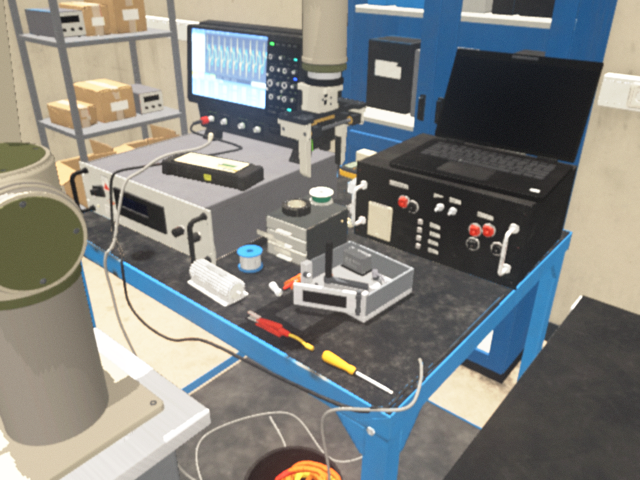

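View pics/side0.png

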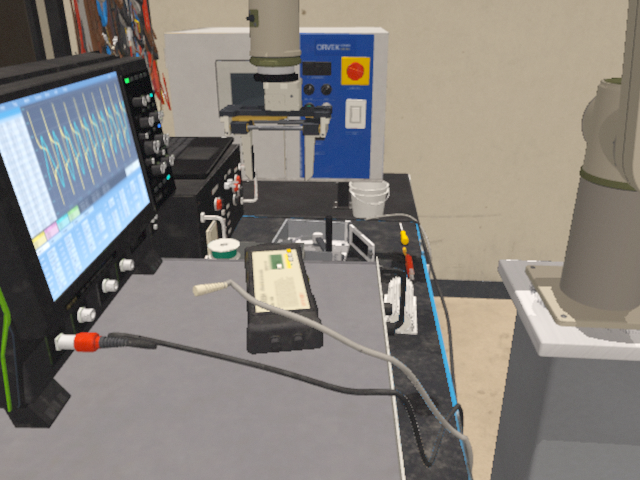

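```bash
python3 - <<'E'
from h import *
from scipy.optimize import least_squares
# fixture fit: pose x,y,yaw from points (fixture frame)
P={'post_top':(-44,37,115,(326,241),(331,216)),'door_hinge':(-75,-70,37,(358,307),(352,230)),'tensioner_pivot':(-5,-50,30,(375,288),(315,239)),'fixture':(0,0,0,(354,289),(310,254))}
def proj(c,X):
    k=eyes.calibration(c); p=np.array(k['K'])@(np.array(k['R'])@X+np.array(k['t']).ravel()); return p[:2]/p[2]
def W(v,p):
    c,s=np.cos(v[2]),np.sin(v[2]); return np.array([v[0]+c*p[0]-s*p[1],v[1]+s*p[0]+c*p[1],p[2]])
def f(v):
    return np.concatenate([proj(c,W(v,np.array(a[:3])/1e3))-a[3+i] for a in P.values() for i,c in enumerate(('scene','side'))])
r=least_squares(f,[.55,-.13,0],loss='soft_l1',f_scale=1.5); print(r.x,r.fun.round(1))
for n,p in dict(post=(-.044,.037,.115),poststop=(.018,.042,.115),hinge=(-.075,-.07,.037),edge0=(-.078,.045,.037)).items(): print(n,W(r.x,p).round(4))
E
```

```text
[ 0.55445035 -0.12495811 -0.0480555 ] [ 1.6  0.6 -0.4  0.7  0.5 -3.7 -2.4  2.9 -1.8 -0.2  2.6 -1.4  0.7  1.2
  2.2  5.1]
post [ 0.5123 -0.0859  0.115 ]
poststop [ 0.5744 -0.0839  0.115 ]
hinge [ 0.4762 -0.1913  0.037 ]
edge0 [ 0.4787 -0.0763  0.037 ]
```

Scene: fixture at about (354,289), with the post at (328,250) and the door slightly open at the front, free edge near (297,294). The BNC adapter is at (275,288) and the orange clip at (292,282). The side view is mostly hidden behind the instrument, with the post at (330,232). Next I move in front of the door and turn the gripper 90°.

>>> apply_moves(
  steps=[-0.43,-0.93,0,0,0,0,0,-0.43,-0.93,0,0,0,0,0,-0.43,-0.93,0,0,0,0,0,-0.43,-0.93,0,0,0,0,0,-0.43,-0.93,0,0,0,0,0,-0.43,-0.93,0,0,0,0,0,-0.43,-0.93,0,0,0,0,0,0,0,0,0,0,1,0,0,0,0,0,0,1,0,0,0,0,0,0,1,0,0,0,0,0,0,1,0,0,0,0,0,0,1,0],
)

```text
t: 2.2
tool_pos: [0.4047, -0.0904, 0.1833]
orientation: [2.725, 1.563, 0.001]
force: [-0.4, 1.2, -0.0]
opening: 0.0179
gripper_force: 0.0
```

>>> apply_moves(
  steps=[0,0,0,0,0,1,0,0,0,0,0,0,1,0,0,0,0,0,0,1,0,0,0,0,0,0,1,0,0,0,0,0,0,1,0,0,0,0,0,0,1,0,0,0,0,0,0,1,0,0,0,0,0,0,1,0,0,0,0,0,0,1,0,0,0,0,0,0,1,0,0,0,0,0,0,0,0],
)

```text
t: 3.12
tool_pos: [0.4047, -0.0903, 0.1832]
orientation: [3.141, -0.008, 0.0]
force: [0.0, -0.9, 0.2]
opening: 0.0008
gripper_force: 0.0
```

```bash
python3 - <<'E'
from h import *
print(robot.read_state())
Z={'post_top':.115,'door_hinge':.037,'door_edge':.037,'tensioner_pivot':.03,'fixture':0,'bnc_adapter':0,'grabber_orange':0}
snap('wrist','w1.png')
for n,z in Z.items():
    for r in eyes.place_of('wrist',n)[:2]: print(n,np.round(r['xy']),round(r['conf'],2),atz('wrist',r['xy'],z).round(3))
E
```

```text
{'t': 3.1167, 'q': array([-3.43294018e-01, -3.94576565e-01,  1.96720289e+00, -4.15464835e-05,
        1.56864197e+00,  1.23251755e+00]), 'dq': array([-1.92235154e-05,  6.99350055e-04,  1.35049870e-04,  2.00339391e-03,
        1.82334074e-03, -2.01386856e-01]), 'joint_torque': array([-9.99946380e-03, -2.95864820e+01, -4.95877612e+01,  3.80629487e-02,
       -7.25420332e-02,  2.44064882e+00]), 'tool_pos': array([ 0.4047471 , -0.09032144,  0.18316855]), 'orientation': array([ 3.14143518e+00, -7.87742078e-03,  4.58365794e-04]), 'force': array([ 0.04044788, -0.93767886,  0.24335553]), 'wrist_torque': array([ 0.09288022,  0.10205396, -0.00532824]), 'gripper_force': 0.0, 'opening': 0.0008132293001679554}
post_top [115. 127.] 0.66 [0.48  0.048 0.115]
door_hinge [435. 135.] 0.87 [ 0.475 -0.19   0.037]
door_edge [316. 192.] 0.56 [ 0.425 -0.086  0.037]
tensioner_pivot [419.  45.] 0.78 [ 0.548 -0.173  0.03 ]
fixture [360.  43.] 0.9 [ 0.556 -0.126  0.   ]
fixture [341. 260.] 0.32 [ 0.349 -0.112  0.   ]
bnc_adapter [236. 167.] 0.85 [ 0.445 -0.007  0.   ]
grabber_orange [240. 114.] 0.93 [ 0.495 -0.014  0.   ]
grabber_orange [436. 136.] 0.25 [ 0.474 -0.202  0.   ]
```

View pics/w1.png

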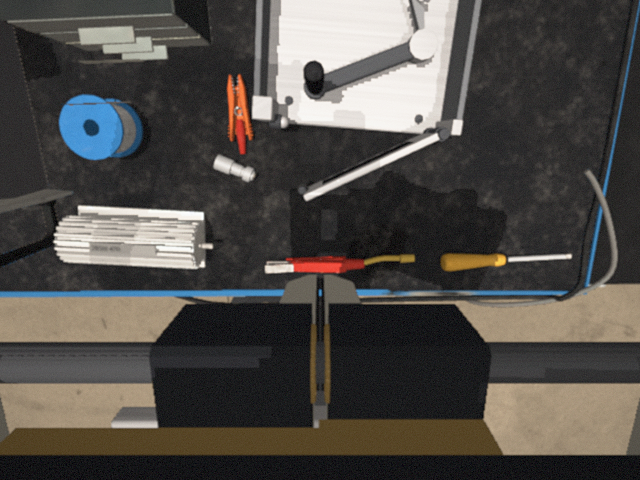

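Wrist view: the door is open, running from the hinge (445,130) to the free edge (307,192). The post top is at (314,70), the BNC adapter at (234,167) and the clip at (240,115). All of it agrees with the fit, so I lower the closed fingers in front of the door.

>>> apply_moves(
  steps=[-0.67,0.27,0,0,0,0,0,0,0,0.94,0,0,0,0,0,0,0.94,0,0,0,0,0,0,0.94,0,0,0,0,0,0,0.94,0,0,0,0,0,0,0.94,0,0,0,0,0,0,0,0,0,0,0],
)

```text
t: 4.1
tool_pos: [0.3803, -0.0967, 0.0366]
orientation: [-3.138, -0.001, 0.013]
force: [-2.6, 0.6, -1.0]
opening: 0.0003
gripper_force: 0.0
```

>>> apply_moves(
  steps=[0.3,0,0,0,0,0,0,0.3,0,0,0,0,0,0,0.3,0,0,0,0,0,0,0.3,-0.05,0,0,0,0,0,0.3,-0.05,0,0,0,0,0,0.3,-0.05,0,0,0,0,0,0.2,-0.05,0,0,0,0,0,0.2,-0.05,0,0,0,0,0],
)

```text
t: 4.77
tool_pos: [0.4518, -0.091, 0.0434]
orientation: [3.141, 0.001, 0.002]
force: [-0.7, -0.0, -0.6]
opening: 0.0005
gripper_force: 0.0
```

>>> apply_moves(
  steps=[0.2,0,0,0,0,0,0,0.15,0,0,0,0,0,0,0.15,0,0,0,0,0,0,0,0,0,0,0,0,0],
)

```text
t: 5.1
tool_pos: [0.4663, -0.091, 0.0422]
orientation: [3.142, 0.0, 0.001]
force: [-0.4, 0.4, 0.0]
opening: 0.0005
gripper_force: 0.0
```

```bash
python3 - <<'E'
from h import *
im=snap('wrist','w2.png')
print(robot.read_state()['tool_pos'])
for n,z in {'post_top':.115,'door_hinge':.037,'door_edge':.037}.items():
    for r in eyes.place_of('wrist',n)[:2]: print(n,np.round(r['xy']),round(r['conf'],2),atz('wrist',r['xy'],z).round(3))
E
```

```text
[ 0.46577193 -0.0909206   0.04204945]
post_top [306. 200.] 0.93 [ 0.514 -0.085  0.115]
door_hinge [499. 250.] 0.69 [ 0.473 -0.19   0.037]
door_edge [309. 328.] 0.6 [ 0.425 -0.084  0.037]
```

View pics/w2.png

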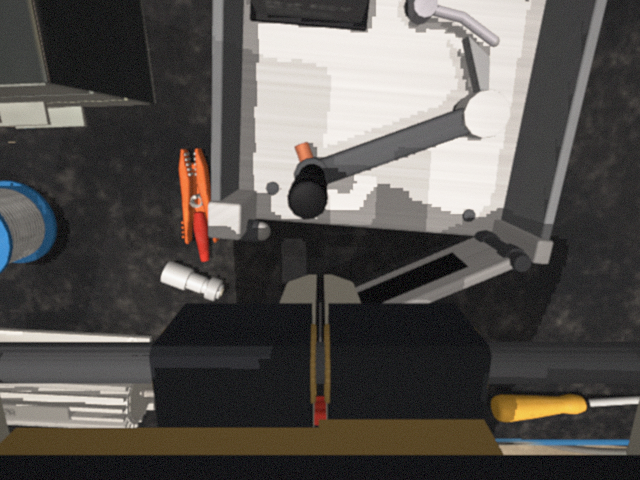

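The wrist view shows the door at (360–510, 240–300), apparently still open next to the fingers. I check with the scene camera.

```bash
python3 - <<'E'
from h import *
im=snap('scene','s2.png')
cv2.imwrite('pics/s2c.png',cv2.resize(im[190:350,230:440,::-1],None,fx=3.5,fy=3.5,interpolation=cv2.INTER_CUBIC))
for n,z in {'door_edge':.037}.items():
    for r in eyes.place_of('scene',n)[:2]: print(n,np.round(r['xy']),round(r['conf'],2),atz('scene',r['xy'],z).round(3))
for px in ((320,275),(358,292),(478,232),(475,255),(372,305)): print(px,atz('wrist',px,.06).round(3),atz('wrist',px,.042).round(3))
print(ray('wrist',(320,240)))
E
```

```text
door_edge [299. 293.] 0.96 [ 0.429 -0.084  0.037]
(320, 275) [ 0.467 -0.09   0.06 ] [ 0.46  -0.09   0.042]
(358, 292) [ 0.458 -0.11   0.06 ] [ 0.45  -0.112  0.042]
(478, 232) [ 0.489 -0.168  0.06 ] [ 0.485 -0.175  0.042]
(475, 255) [ 0.478 -0.167  0.06 ] [ 0.472 -0.175  0.042]
(372, 305) [ 0.451 -0.117  0.06 ] [ 0.442 -0.12   0.042]
(array([ 0.53516991, -0.09017736,  0.24364603]), array([-2.61713238e-01, -5.11888570e-04, -9.65172323e-01]))
```

View pics/s2c.png

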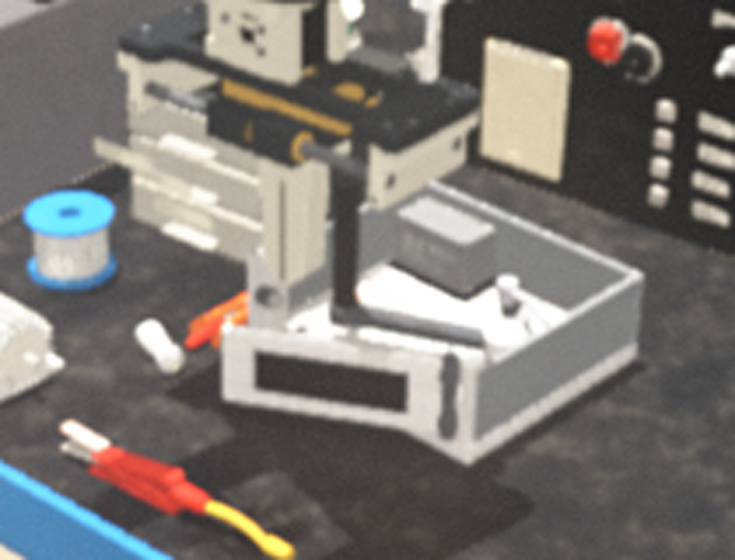

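```bash
python3 - <<'E'
from h import *
s=robot.read_state(); print(s['t'],s['tool_pos'],s['force'])
def proj(c,X):
    k=eyes.calibration(c); p=np.array(k['K'])@(np.array(k['R'])@X+np.array(k['t']).ravel()); return (p[:2]/p[2])
for X in ([.466,-.091,.042],[.466,-.091,.06],[.466,-.091,.09],[.512,-.086,.115],[.512,-.086,.06],[.424,-.08,.06],[.424,-.08,.014],[.476,-.066,.06],[.476,-.066,.014],[.476,-.191,.06]):
    p=proj('scene',np.array(X)); print(X,p.round(),((p-[230,190])*3.5).round(),'wrist',proj('wrist',np.array(X)).round())
E
```

```text
5.4 [ 0.46530004 -0.09088222  0.04193472] [-0.32566313  0.02866534 -0.82277607]
[0.466, -0.091, 0.042] [314. 284.] [293. 330.] wrist [321. 265.]
[0.466, -0.091, 0.06] [314. 276.] [293. 302.] wrist [321. 277.]
[0.466, -0.091, 0.09] [314. 263.] [294. 254.] wrist [322. 302.]
[0.512, -0.086, 0.115] [328. 242.] [341. 181.] wrist [307. 206.]
[0.512, -0.086, 0.06] [327. 266.] [340. 267.] wrist [311. 186.]
[0.424, -0.08, 0.06] [295. 283.] [227. 326.] wrist [301. 351.]
[0.424, -0.08, 0.014] [295. 304.] [228. 398.] wrist [304. 313.]
[0.476, -0.066, 0.06] [308. 270.] [271. 280.] wrist [271. 258.]
[0.476, -0.066, 0.014] [308. 290.] [271. 350.] wrist [280. 235.]
[0.476, -0.191, 0.06] [359. 293.] [451. 360.] wrist [522. 258.]
```

```bash
python3 - <<'E'
from h import *
def proj(c,X):
    k=eyes.calibration(c); p=np.array(k['K'])@(np.array(k['R'])@X+np.array(k['t']).ravel()); return (p[:2]/p[2])
for dx in (-.05,.05):
  for z in (.182,.212): print(dx,z,proj('scene',np.array([.5994+dx,0,z])).round(),proj('side',np.array([.5994+dx,0,z])).round())
im=cv2.imread('pics/scene0.png')[90:210,260:390]; im2=cv2.imread('pics/side0.png')[90:210,200:350]
cv2.imwrite('pics/c0.png',np.hstack([cv2.resize(im,(390,360)),cv2.resize(im2,(400,360))]))
E
```

```text
-0.05 0.182 [307. 193.] [307. 199.]
-0.05 0.212 [307. 179.] [307. 183.]
0.05 0.182 [338. 179.] [254. 197.]
0.05 0.212 [338. 166.] [253. 182.]
```

View pics/c0.png

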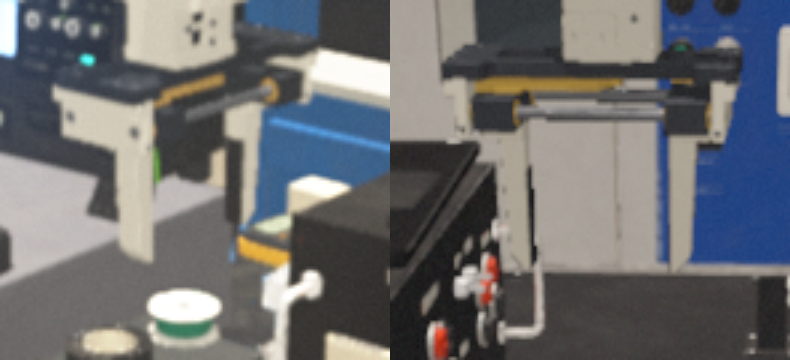

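The fingertips really end about 32 mm above the reported TCP: both cameras show it in the start picture, and the fingers passed over the door without touching it. I will command 32 mm lower. First I back out over the door, then go lower.

>>> apply_moves(
  steps=[-0.6,0.05,-0.3,0,0,0,0,-0.6,0.05,0,0,0,0,0,-0.6,0.05,0,0,0,0,0,-0.65,0,0,0,0,0,0,0,0,0,0,0,0,0,0,0,0.45,0,0,0,0,0,0,0.45,0,0,0,0,0,0,0.45,0,0,0,0,0,0,0,0,0,0,0],
)

```text
t: 6.15
tool_pos: [0.3906, -0.0947, 0.0083]
orientation: [-3.14, 0.0, 0.005]
force: [-0.1, 1.3, -0.5]
opening: 0.0006
gripper_force: 0.0
```

>>> apply_moves(
  steps=[0.3,0,0,0,0,0,0,0.3,0,0,0,0,0,0,0.3,0,0,0,0,0,0,0.3,-0.05,0,0,0,0,0,0.3,-0.05,0,0,0,0,0,0.2,-0.05,0,0,0,0,0,0.2,-0.05,0,0,0,0,0],
)

```text
t: 6.73
tool_pos: [0.45, -0.0894, 0.0111]
orientation: [3.141, 0.0, 0.001]
force: [-0.7, -1.5, -0.0]
opening: 0.0004
gripper_force: 0.2
```

```bash
python3 - <<'E'
from h import *
im=snap('scene','s3.png')
for r in eyes.place_of('scene','door_edge')[:2]: print(np.round(r['xy']),round(r['conf'],2),atz('scene',r['xy'],.037).round(3))
print(robot.read_state()['tool_pos'])
E
```

```text
[376. 286.] 0.71 [ 0.546 -0.182  0.037]
[307. 287.] 0.66 [ 0.456 -0.083  0.037]
[ 0.45011644 -0.08926311  0.01100654]
```

The door is moving: its edge is now at x = 0.456. I push on through the catch.

>>> apply_moves(
  steps=[0.15,-0.03,0,0,0,0,0,0.15,-0.03,0,0,0,0,0,0.15,0,0,0,0,0,0,0.15,0,0,0,0,0,0,0.1,0,0,0,0,0,0,0,0,0,0,0,0,0],
)

```text
t: 7.33
tool_pos: [0.4703, -0.0876, 0.0105]
orientation: [-3.141, 0.0, 0.001]
force: [0.3, -0.4, 0.5]
opening: 0.0006
gripper_force: 0.0
```

>>> apply_moves(
  steps=[0.07,0,0,0,0,0,0,0.07,0,0,0,0,0,0,0,0,0,0,0,0,0],
)

```text
t: 7.58
tool_pos: [0.4716, -0.0875, 0.0101]
orientation: [-3.141, 0.0, 0.01]
force: [-14.8, 0.8, 10.8]
opening: 0.0005
gripper_force: 7.4
```

```bash
python3 - <<'E'
from h import *
s=robot.read_state(); print(s['tool_pos'],s['force'])
for c in('scene','wrist'):
  im=snap(c,c+'4.png')
  for r in eyes.place_of(c,'door_edge')[:2]: print(np.round(r['xy']),round(r['conf'],2),atz(c,r['xy'],.037).round(3))
a=cv2.imread('pics/scene4.png')[230:330,270:420]; b=cv2.imread('pics/wrist4.png')[150:330,160:560]
cv2.imwrite('pics/c4.png',np.vstack([cv2.resize(a,(450,300),interpolation=cv2.INTER_CUBIC),cv2.resize(b,(450,203))]))
E
```

```text
[ 0.47157879 -0.08747768  0.01008542] [-14.80510225   0.75384441  10.81138551]
[313. 280.] 0.59 [ 0.484 -0.073  0.037]
[359. 307.] 0.56 [ 0.466 -0.2    0.037]
[292. 262.] 0.68 [ 0.483 -0.074  0.037]
[311. 244.] 0.34 [ 0.492 -0.083  0.037]
```

View pics/c4.png

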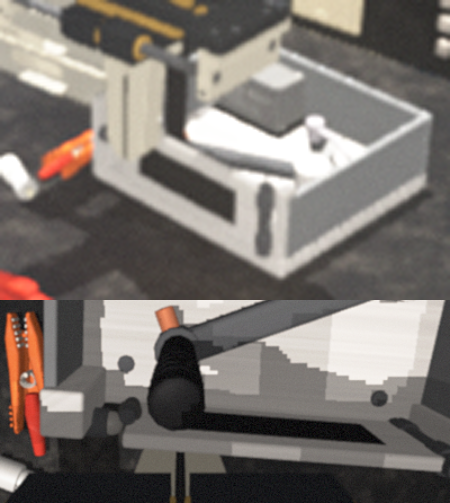

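The door is shut and flush, solid against its stop at 15 N. Next I back off, rise and open to half, and check the cabinet clearance before going to the post.

>>> apply_moves(
  steps=[-0.4,0,0,0,0,0,0,-0.6,0,0,0,0,0,0,0,0,-1,0,0,0,50,0,0,-1,0,0,0,50,0,0,-1,0,0,0,50,0,0,-0.2,0,0,0,50,0,0,0,0,0,0,50,0,0,0,0,0,0,50],
)

```text
t: 8.45
tool_pos: [0.4447, -0.0877, 0.1064]
orientation: [3.141, -0.0, 0.002]
force: [-0.6, -0.9, -0.4]
opening: 0.0357
gripper_force: 0.0
```

```bash
python3 - <<'E'
from h import *
s=robot.read_state(); print(s['tool_pos'],s['force'],s['opening'])
for c in('scene','wrist','side'):
  snap(c,c+'5.png')
  for n,z in dict(door_edge=.037,post_top=.115,black_tape=.12,thermocouple_reel=.12).items():
    for r in eyes.place_of(c,n)[:1]: print(c,n,np.round(r['xy']),round(r['conf'],2),atz(c,r['xy'],z).round(3),atz(c,r['xy'],z-.03).round(3))
E
```

```text
[ 0.4446525  -0.08765192  0.10640127] [-0.5946742  -0.85127421 -0.41604694] 0.035707512562152294
scene post_top [327. 239.] 0.9 [ 0.522 -0.077  0.115] [ 0.567 -0.04   0.085]
scene black_tape [296. 212.] 0.59 [0.567 0.048 0.12 ] [0.615 0.093 0.09 ]
wrist door_edge [300. 182.] 0.58 [ 0.482 -0.073  0.037] [ 0.478 -0.071  0.007]
wrist post_top [315. 132.] 0.61 [ 0.515 -0.085  0.115] [ 0.516 -0.084  0.085]
side door_edge [345. 252.] 0.67 [ 0.483 -0.089  0.037] [ 0.485 -0.155  0.007]
side post_top [329. 214.] 0.82 [ 0.516 -0.099  0.115] [ 0.521 -0.178  0.085]
side black_tape [396. 315.] 0.3 [0.398 0.294 0.12 ] [0.394 0.244 0.09 ]
side thermocouple_reel [226. 257.] 0.85 [0.673 0.129 0.12 ] [0.691 0.066 0.09 ]
```

View pics/wrist5.png

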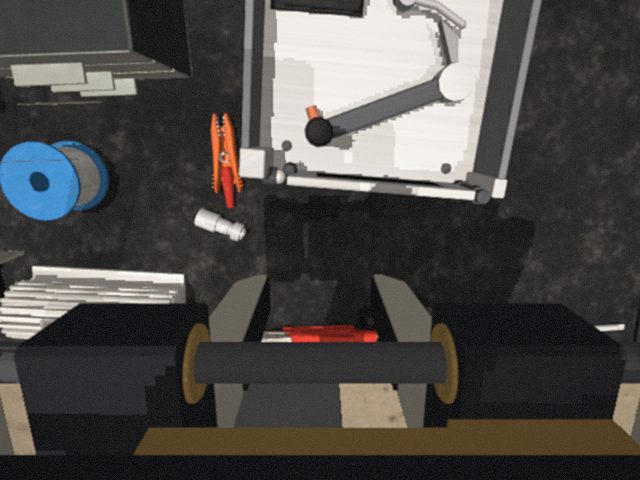

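Wrist view: the door is shut flush, from (285,182) to (480,195), the post top is at (318,131) and the bystanders have not moved. Post at about (0.515, -0.086). Moving over it and down.

>>> apply_moves(
  steps=[0.8,-0.06,0,0,0,0,50,0.8,0,0,0,0,0,50,0.75,0,0,0,0,0,50,0,0,0,0,0,0,50,0,0,0.5,0,0,0,50,0,0,0.5,0,0,0,50,0,0,0.5,0,0,0,50,0,0,0.5,0,0,0,50,0,0,0,0,0,0,50],
)

```text
t: 9.95
tool_pos: [0.5119, -0.0851, 0.0432]
orientation: [-3.14, 0.0, 0.008]
force: [-1.3, 0.6, -0.6]
opening: 0.0462
gripper_force: 0.0
```

>>> apply_moves(
  steps=[0,0,0,0,0,0,0,0,0,0,0,0,0,0,0,0,0,0,0,0,0,0,0,0,0,0,0,0,0,0,0,0,0,0,0,0,0,0,0,0,0,0,0,0,0,0,0,0,0],
  grip_force=20,
)

```text
t: 10.53
tool_pos: [0.5154, -0.0865, 0.0473]
orientation: [3.14, -0.0, 0.002]
force: [0.1, -2.6, 3.1]
opening: 0.0132
gripper_force: 20.0
```

```bash
python3 - <<'E'
from h import *
s=robot.read_state(); print(s['tool_pos'],s['force'],s['opening'],s['gripper_force'])
im=snap('scene','s6.png'); b=snap('wrist','w6.png')
cv2.imwrite('pics/c6.png',np.vstack([cv2.resize(im[200:330,250:420,::-1],(510,390)),cv2.resize(b[150:330,160:560,::-1],(510,200))]))
E
```

```text
[ 0.5153978  -0.08649473  0.04730955] [ 0.08144413 -2.57862873  3.13205473] 0.013152068388862034 20.00066578388214
```

View pics/c6.png

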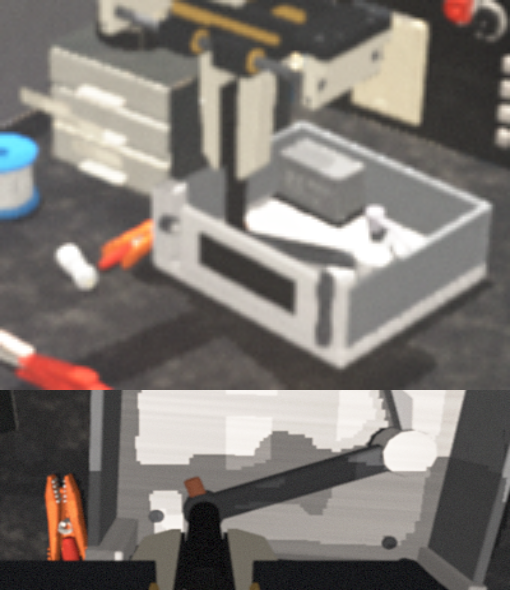

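The post is gripped (13 mm opening, 20 N). I push along the arc.

>>> apply_moves(
  steps=[0.28,-0.09,0,0,0,0,0,0.3,-0.07,0,0,0,0,0,0.28,-0.04,0,0,0,0,0,0.32,-0.02,0,0,0,0,0,0,0,0,0,0,0,0],
  grip_force=40,
)

```text
t: 11.05
tool_pos: [0.5501, -0.0809, 0.0471]
orientation: [3.139, -0.001, -0.003]
force: [-7.2, -9.4, 10.1]
opening: 0.0134
gripper_force: 40.0
```

>>> apply_moves(
  steps=[0.32,0.02,0,0,0,0,0,0.28,0.04,0,0,0,0,0,0.2,0.05,0,0,0,0,0,0,0,0,0,0,0,0],
)

```text
t: 11.38
tool_pos: [0.5733, -0.0835, 0.047]
orientation: [3.141, -0.001, -0.005]
force: [-10.5, -5.8, 13.5]
opening: 0.0134
gripper_force: 40.0
```

>>> apply_moves(
  steps=[0.08,0.02,0,0,0,0,0,0.08,0.02,0,0,0,0,0,0,0,0,0,0,0,0],
)

```text
t: 11.63
tool_pos: [0.577, -0.0845, 0.0469]
orientation: [3.141, -0.001, -0.008]
force: [-14.7, -3.8, 16.0]
opening: 0.013
gripper_force: 40.0
```

>>> apply_moves(
  steps=[0.05,0.01,0,0,0,0,0,0,0,0,0,0,0,0],
  grip_force=50,
)

```text
t: 11.8
tool_pos: [0.578, -0.0848, 0.0469]
orientation: [3.141, -0.002, -0.009]
force: [-16.1, -4.8, 14.4]
opening: 0.0131
gripper_force: 50.0
```

```bash
python3 - <<'E'
from h import *
s=robot.read_state(); print(s['tool_pos'],s['force'],s['opening'],s['gripper_force'])
b=snap('wrist','w7.png'); im=snap('scene','s7.png')
for c in ('scene','wrist'):
  for n,z in dict(door_edge=.037,post_top=.115,tensioner_pivot=.03,bnc_adapter=0,grabber_orange=0).items():
    for r in eyes.place_of(c,n)[:1]: print(c,n,round(r['conf'],2),atz(c,r['xy'],z).round(3))
cv2.imwrite('pics/c7.png',np.vstack([cv2.resize(im[200:330,250:420,::-1],(400,306)),cv2.resize(b[140:400,120:520,::-1],(400,260))]))
E
```

```text
[ 0.57802237 -0.08478338  0.04692685] [-16.06017694  -4.81536406  14.36212245] 0.013057317647459635 49.99906003475189
scene door_edge 0.81 [ 0.482 -0.078  0.037]
scene post_top 0.94 [ 0.576 -0.073  0.115]
scene tensioner_pivot 0.86 [ 0.553 -0.173  0.03 ]
scene bnc_adapter 0.59 [ 0.444 -0.004  0.   ]
scene grabber_orange 0.7 [ 0.493 -0.018  0.   ]
wrist door_edge 0.77 [ 0.483 -0.073  0.037]
wrist post_top 0.84 [ 0.573 -0.082  0.115]
wrist tensioner_pivot 0.81 [ 0.548 -0.175  0.03 ]
```

View pics/c7.png

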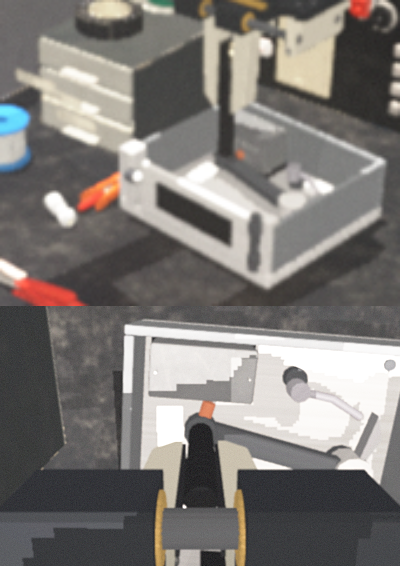

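Door shut, and the arm's orange tip appears to be at the capacitor. One more nudge will tell whether this is the hard stop.

>>> apply_moves(
  steps=[0.07,0.02,0,0,0,0,0,0.07,0.02,0,0,0,0,0,0,0,0,0,0,0,0,0,0,0,0,0,0,0],
)

```text
t: 12.73
tool_pos: [0.5817, -0.0858, 0.0469]
orientation: [3.141, -0.001, -0.01]
force: [-16.9, -4.4, 16.4]
opening: 0.0132
gripper_force: 50.0
```

```bash
python3 - <<'E'
from h import *
s=robot.read_state(); print(s['tool_pos'],s['force'],s['wrist_torque'])
b=snap('wrist','w8.png')
for r in eyes.place_of('wrist','post_top')[:2]: print(r['xy'],round(r['conf'],2),atz('wrist',r['xy'],.115).round(4))
# image shift w7->w8 of fixture vs fingers/post/arm
a=cv2.imread('pics/w7.png',0);b=cv2.imread('pics/w8.png',0);z=cv2.imread('pics/w6.png',0)
def m(x0,y0,x1,y1):
    r=cv2.matchTemplate(b[y0-20:y1+20,x0-20:x1+20],a[y0:y1,x0:x1],cv2.TM_CCOEFF_NORMED); _,v,_,l=cv2.minMaxLoc(r); return l[0]-20,l[1]-20,round(v,2)
print('armtip',m(300,225,345,260),'wall',m(240,150,300,220),'pivot',m(445,280,500,310),'post',m(310,270,335,300),'finger',m(275,280,300,300))
cv2.imwrite('pics/c8.png',np.hstack([cv2.resize(i[150:330,250:390],(260,334)) for i in (z,a,b)]))
E
```

```text
[ 0.58172899 -0.0857521   0.046872  ] [-16.91727602  -4.44104824  16.42830714] [-3.86221215e-01  3.10392524e+00  2.80794545e-03]
[319.1, 336.9] 0.57 [ 0.5773 -0.0847  0.115 ]
armtip (0, 2, 0.86) wall (-2, 7, 0.95) pivot (1, 1, 0.82) post (6, 17, 0.86) finger (0, 0, 0.78)
```

View pics/c8.png

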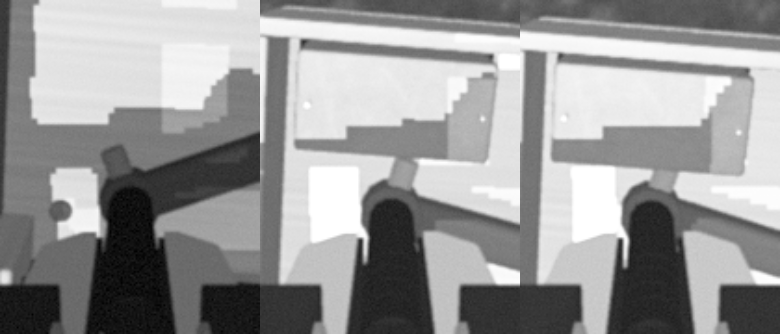

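The arm moved with the gripper relative to the capacitor, so it is not yet hard against the stop. I push on in small steps.

>>> apply_moves(
  steps=[0.07,0.02,0,0,0,0,0,0.07,0.02,0,0,0,0,0,0,0,0,0,0,0,0,0,0,0,0,0,0,0],
  grip_force=60,
)

```text
t: 13.17
tool_pos: [0.5824, -0.0859, 0.0466]
orientation: [-3.14, 0.0, 0.021]
force: [-35.2, 0.5, 29.6]
opening: 0.0134
gripper_force: 60.0
```

```bash
python3 - <<'E'
from h import *
s=robot.read_state(); print(s['tool_pos'],s['force'],s['wrist_torque'])
snap('wrist','w9.png')
a=cv2.imread('pics/w8.png',0);b=cv2.imread('pics/w9.png',0)
def m(x0,y0,x1,y1):
    r=cv2.matchTemplate(b[y0-20:y1+20,x0-20:x1+20],a[y0:y1,x0:x1],cv2.TM_CCOEFF_NORMED); _,v,_,l=cv2.minMaxLoc(r); return l[0]-20,l[1]-20,round(v,2)
print('armtip',m(300,225,345,260),'wall',m(240,150,300,220),'cap',m(262,170,380,250))
E
```

```text
[ 0.58239933 -0.08585466  0.04661704] [-35.24105851   0.54056671  29.57682665] [ 0.19992488  5.9695551  -0.06785518]
armtip (0, 1, 0.97) wall (0, 1, 0.98) cap (0, 1, 0.9)
```

That is the hard stop: the force rose by 18 N over 0.7 mm. I ease the push slightly while keeping it against the stop.

>>> apply_moves(
  steps=[-0.05,0,0,0,0,0,0,0,0,0,0,0,0,0,0,0,0,0,0,0,0],
)

```text
t: 13.47
tool_pos: [0.5822, -0.0858, 0.0467]
orientation: [-3.14, 0.0, 0.017]
force: [-28.9, 0.9, 25.0]
opening: 0.0131
gripper_force: 60.0
```

```bash
python3 - <<'E'
from h import *
print(robot.close_job())
E
```

```text
the job is handed in; nothing more can be done
None
```

I pushed the door shut against its stop, then gripped the post and pushed the tensioner to its hard stop on the capacitor. I handed the job in at 13.5 s with the gripper still holding it there (about 29 N push, 60 N grip); the BNC adapter and grabber clip had not moved when checked near the end, and I didn't re-measure the other bench items.

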